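# Open both doors of the sloping tool case

## Robot

A 7-joint arm with a two-finger parallel gripper is mounted at the origin on the work surface. World frame = base frame: x ahead of the robot, y to its left, z up, the work surface at z = 0. Lengths are in m, angles in rad, forces in N, time in s.
With the tool pointing down it reaches from about 0.35 to 0.775 m from the base axis. Payload 3.1 kg.
Tool frame: the origin (TCP) lies midway between the tips of the shut fingers; the grasp point (between the pads) lies 19 mm behind it; z points along the fingers, y is the line along which they close (so a half turn about z gives the same grasp; the last joint's range is limited). The gripper opens to 85 mm and grips with 20 to 120 N. Pads are 22 mm wide; open, the fingers measure 114 mm over their backs; the gripper's body (76 mm by 85 mm) begins 54 mm behind the grasp point. The pads swing forward as they close: fully open they stand 13 mm farther back than shut.
Start: joints at [1.244, 0.311, 0.014, 1.512, -0.004, 1.319, -0.027], TCP at [0.155, -0.528, 0.231] pointing down, gripper open.
Joint ranges: [-2.7, 2.7], [-0.3, 1.91], [-1.27, 1.3], [0.12, 2.57], [-1.44, 4.58], [0.2, 2.03], [-3.05, 3.05]. Speed limits (rad/s): [2.79, 2.79, 3.14, 3.14, 3.14, 3.14, 3.14].

## Interface

Orientations are given as a rotation vector (axis times angle).
In Python, from station import bot, hand, imaging, readout gives the robot as it stands. Calls block until the motion is done:
- bot.move_to(position, orientation): joint-space move of the TCP to a pose.
- bot.move_linear(position, orientation=None, v=0.15): straight line of the TCP; orientation=None keeps the orientation; v is the mean speed in m/s.
- bot.move_joints(angles): joint-space move.
- hand.gripper_to(opening, f_grip=None): finger opening in m; f_grip is the grip in N (None keeps the last); returns when the fingers have stopped.
- bot.hold(seconds).
- bot.ik(position, orientation): joint angles nearest the present ones, or None.
- imaging.camera(name): name is "side" or "top" or "wrist"; returns a dict with "color" (420x560x3 uint8, blue, green, red), "fx", "fy", "cx", "cy" (pixels), "camera_from_world" (4x4, takes a point from world to camera coordinates). Camera axes: x right, y down, z forward; pixel columns grow to the right and rows downward; lengths in m; the calibration is good to about 2 mm. A picture is of the moment at which its call begins. There is no depth.
A pose or a line that the arm cannot do raises bot.IKError and nothing moves.
- bot.finish_job(): hands the job in; it is judged then, once.
Readings, each from a call of its own:
- readout.read_clock(): time.
- readout.read_joint_positions(): joint angles.
- readout.read_qd(): joint speeds.
- readout.read_effort(): joint torques, N m.
- readout.read_tcp_pos(): TCP position.
- readout.read_orientation(): TCP orientation.
- readout.read_wrist_force(): force on the tool from outside, world axes, zero at the start.
- readout.read_ft_torque(): the same for the moment, N m.
- readout.read_finger_gap(): finger opening in m.
- readout.read_grip_force(): force on a finger pad.
Only numpy, scipy, OpenCV 4.12 (cv2) and the standard library are available. Lean on these libraries where they do the work, as an engineer would, in place of code of your own. Each camera call takes 0.05 s, during which the arm holds its last target. There are 200 camera calls.

## Task

Open up the sloping double-door tool case on the bench: draw the bolt on the left-hand door (left as seen from the robot) fully up with that door shut and swing it wide open, then feel for the second bolt that it hid, draw that too and swing the right-hand door wide open. Leave both doors standing open about square to the front of the case or further, let go, and leave the loose tools and pots on the bench as they lie.

Things in the scene. Friction and masses are not known exactly. Their poses are not given: they have to be found in the camera images.
- front: Front of a plywood tool case (340 wide, 280 up the slope, 85 mm deep, fixed), leaning back 30 deg. Origin: centre of its rim plane; x points up the slope away from the robot, y left along it, z square out of it (30 deg from vertical, towards the robot). 'Front' coordinates below: this frame, mm, doors shut. Inner floor at z -77. Two doors meet at y 0, panels x -100..100, z 2..14; fixed strips above and below them.
- leaf_a (a joint): Opening angle of left door A (covers B's rebate; outside bolt), rad: 0 shut, 1.57 square to the front, 1.75 end stop. Stiff hinge (0.3 N m), stays where left; about 5 N at the handle opens it once unbolted.
- leaf_b (a joint): Opening angle of right door B, rad: 0 shut, 1.57 square to the front, 1.75 end stop. Stiff hinge (0.3 N m), stays where left; about 5 N at the handle opens it once its own bolt is drawn. It cannot move before A is open: its rebate (riser board front y 2..12, z -54..-3; tongue plate y 0..54, z -54..-46; both x -95..95) lies under A.
- a_hinge (a point): Hinge line of door A: runs along front x through this point (front 0, 160, 0). A opens out of the front, its free edge (y 2) rising along front z and then over to the left.
- b_hinge (a point): Hinge line of door B: runs along front x through this point (front 0, -160, 0). B opens the mirror way, to the right.
- bolt_a (a joint): How far the outside bolt on door A is drawn, m: 0 fully thrown, 0.036 fully drawn (stops dead). It slides up the slope (front +x), takes about 3 N, stays where left, and frees door A from about 0.015; draw it fully.
- a_knob (a point): Knob of the outside bolt on A: a steel pin 12 mm thick square out of the door, top at front z 58; the point is on its axis at z 45; fully thrown it is at front x -50, y 30. Below it (-x) the 8 mm rod runs at z 24 (centre) into a steel keeper bridge x -132..-120, y 14..46, top z 38; straps on the door reach z 27.
- a_handle (a point): Middle of door A's handle: round steel bar 10 mm thick, 55 mm long between two posts, parallel to the hinge, 35 mm out from the door's face; shut, at front x 50, y 30, z 49. It moves with the door.
- b_handle (a point): Middle of the like handle on door B, lower down; shut, at front x -50, y -30, z 49. It moves with the door.
- b_track (a point): Point on the line of door B's own bolt, on the tongue under door A, hidden until A is open; shut, at front 0, 38, -38. The bolt is an 8 mm steel rod along this line with a steel pin for knob, 12 mm thick, square to the front, from the rod up to front z -4. The point is where the knob's axis is when fully drawn; it is fixed to door B and does not slide with the bolt.
- b_keeper (a point): Middle of the wooden keeper lip in the case, front x -128..-100, y 23..53, z -31..-21; B's bolt is thrown down the slope (-x) under it. Its knob, whose place is not reported, starts anywhere between front x -45 and -27; pushed up the slope (+x) it stops dead at x 0. B is free once it is past x -19. It takes about 3 N and stays where left.
- rail (a point): Middle of a wooden hook rail, fixed over the doors' upper edge: front x 108..126, z 150..180, y -195..195, on posts at y +-186. It blocks a tool coming straight down on A's handle: come square to the front, 30 deg from vertical. Hooks are on its far side.
- screwdriver: Loose screwdriver lying on the bench, about 200 mm; bystander.
- hammer: Loose claw hammer lying on the bench, about 300 mm; bystander.
- spanner: Loose spanner lying on the bench, about 200 mm; bystander.
- pot: Loose lidded screw pot, 90 mm wide, 83 mm tall, standing; bystander.
- tape: Loose tape measure, 30 x 65 x 60 mm, standing; bystander.
- tin: Loose tin, 70 mm wide, 100 mm tall, standing; bystander.

How it is judged:
By the outcome, as a careful person would: the job done as asked, in the order asked, and still so for the second after the job is handed in, with the robot touching nothing.
It also fails if it takes over 64 s, if anything falls off the work surface, if the arm or the gripper's body presses on something with over 40 N, if the wrist force passes 120 N, or if a joint passes its speed limit or range.

## Working session

There is one attempt and no reset: what is moved stays moved. The work goes in short steps, each a Python script; the robot and the scene stay as the last script left them, time stands still between calls to the robot, and variables do not carry over. Pictures are saved under pics/ and viewed, at most 10 in all, crops included, and the job is handed in when it is done.

```bash
mkdir -p pics; ls; python3 - <<'E'
from station import bot,hand,imaging,readout
import cv2,numpy as np
for n in("top","side"):
    c=imaging.camera(n);cv2.imwrite(f"pics/{n}0.png",c["color"]);print(n,c["fx"],c["fy"],c["cx"],c["cy"]);print(np.round(c["camera_from_world"],4).tolist())
print(readout.read_clock(),readout.read_tcp_pos(),readout.read_orientation())
E
```

```text
pics
top 448.8239243543857 448.8239243543857 282.6909214788291 207.25540793846577
[[-0.0074, -0.9995, -0.0293, 0.0643], [-0.9824, 0.0127, -0.1863, 0.6367], [0.1865, 0.0274, -0.9821, 1.0669], [0.0, 0.0, 0.0, 1.0]]
side 403.88704103839706 403.88704103839706 279.61502732018664 214.59989474968467
[[-0.9163, -0.4005, 0.0015, 0.5719], [-0.2379, 0.5414, -0.8064, 0.2941], [0.3222, -0.7393, -0.5914, 1.067], [0.0, 0.0, 0.0, 1.0]]
0.1 [ 0.15435733 -0.52719997  0.23030386] [-3.10764595e+00 -4.45641401e-01  5.98304600e-04]
```

View pics/top0.png

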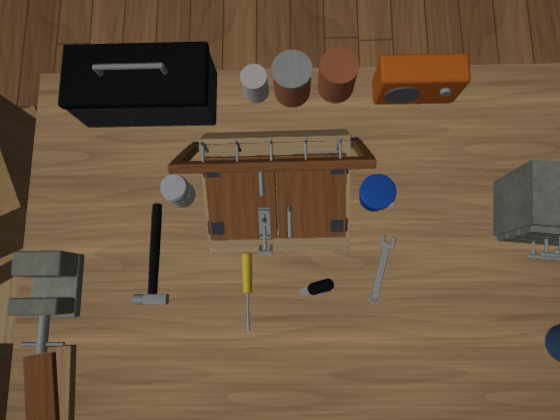

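View pics/side0.png

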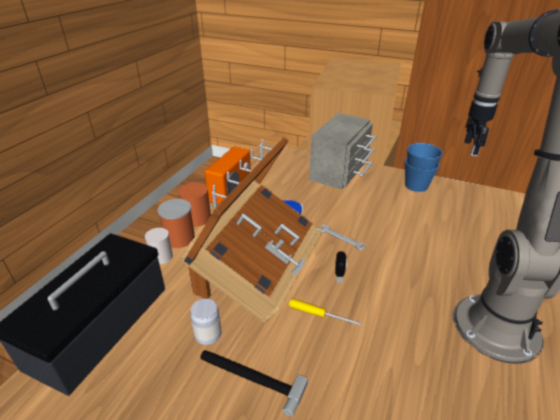

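The top view shows the case at cols 205–350, rows 130–250, with the rail near row 162, A's handle at about (262,183), B's handle at (290,221) and the keeper at (265,251). The side view shows the same case at cols 190–320, rows 180–320. I'll enlarge both to pick out points.

```bash
python3 - <<'E'
import cv2
a=cv2.imread("pics/top0.png")[120:265,190:370];cv2.imwrite("pics/topc.png",cv2.resize(a,None,fx=4,fy=4,interpolation=cv2.INTER_CUBIC))
a=cv2.imread("pics/side0.png")[175:325,180:330];cv2.imwrite("pics/sidec.png",cv2.resize(a,None,fx=4,fy=4,interpolation=cv2.INTER_CUBIC))
E
```

```text
(no output)
```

View pics/topc.png

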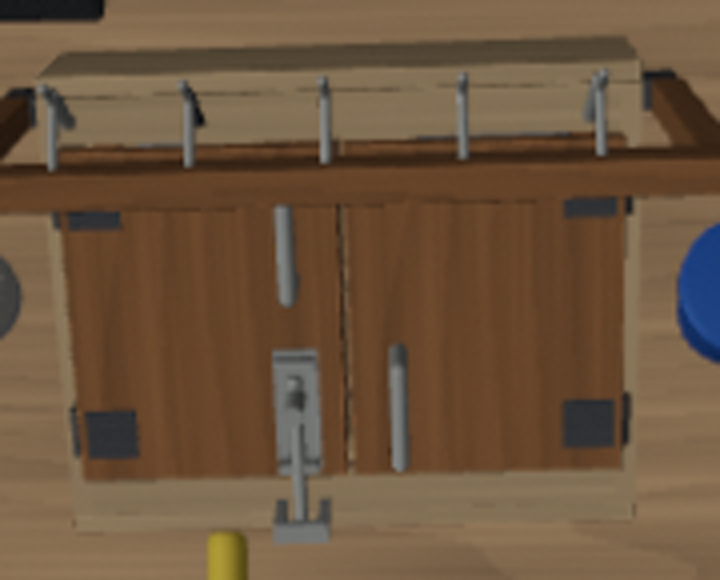

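View pics/sidec.png

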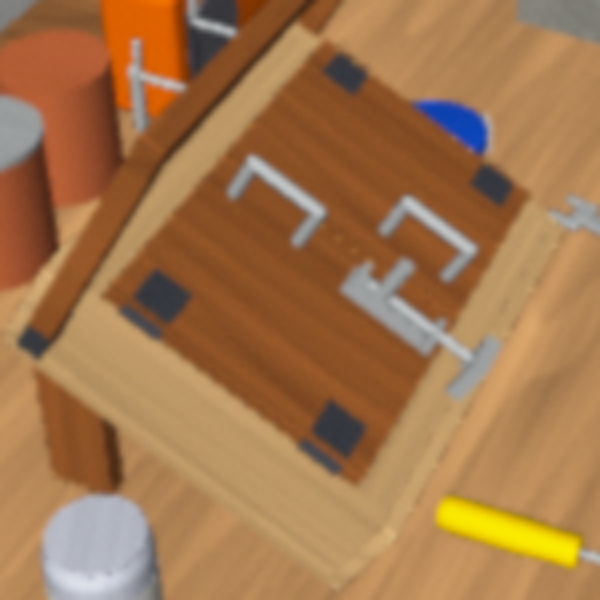

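Enlarged, the handle bar ends and door corners are clear in both views. In the side crop, A's bar runs (252,160)–(321,213), B's runs (407,203)–(472,251), and the knob top is at (406,265). I'll triangulate these points and fit the yaw and origin.

```bash
cat > h.py <<'E'
from station import bot,hand,imaging,readout
import cv2,numpy as np,os,json
from scipy.spatial.transform import Rotation as R
def P(c):
    return np.array([[c["fx"],0,c["cx"]],[0,c["fy"],c["cy"]],[0,0,1]])@c["camera_from_world"][:3]
def tilt(yaw): # columns: front x,y,z in world
    return (R.from_euler('z',yaw)*R.from_euler('y',-30,degrees=True)).as_matrix()
if os.path.exists("f.json"):
    _f=json.load(open("f.json"));O=np.array(_f["o"]);F=tilt(_f["yaw"])
    def W(p): return O+F@(np.array(p,float)/1000)
    def fr(p): return F.T@(np.array(p)-O)*1000
    def rot(zt,yt): # rotvec from tool z and tool y in front axes
        z=F@np.array(zt,float);z/=np.linalg.norm(z);y=F@np.array(yt,float);y-=z*(y@z);y/=np.linalg.norm(y)
        return R.from_matrix(np.c_[np.cross(y,z),y,z]).as_rotvec()
    def st(m=""): print(m,"t%.1f"%readout.read_clock(),"tcp",np.round(fr(readout.read_tcp_pos()),1),"F",np.round(F.T@readout.read_wrist_force(),1),"gap %.4f"%readout.read_finger_gap())
    def px(n,p):
        c=imaging.camera(n);q=P(c)@np.r_[W(p),1];return q[:2]/q[2]
E
python3 - <<'E'
from h import *
from scipy.optimize import least_squares
T=P(imaging.camera("top"));S=P(imaging.camera("side"))
pts=[((22.5,30,51),(288,302),(321,213)),((-22.5,-30,51),(398,347),(407,203)),((-77.5,-30,51),(401,469),(472,251)),
((-100,160,14),(84,479),(355,482)),((-100,-160,14),(622,469),(528,192)),((-132,46,38),(275,534),(455,395)),((-132,14,38),(329,534),(493,350))]
f=np.array([p[0] for p in pts])/1000
t=np.array([p[1] for p in pts])/4+[190,120];s=np.array([p[2] for p in pts])/4+[180,175]
X=cv2.triangulatePoints(T,S,t.T,s.T);X=(X[:3]/X[3]).T
print(np.round(X*1000,1))
r=least_squares(lambda v:(X-(v[:3]+f@tilt(v[3]).T)).ravel(),[.5,0,.15,0],loss='soft_l1',f_scale=.003)
print(r.x);print(np.round(1000*(X-(r.x[:3]+f@tilt(r.x[3]).T)),1))
json.dump(dict(o=r.x[:3].tolist(),yaw=r.x[3]),open("f.json","w"))
E
python3 - <<'E'
from h import *
for p in [(-50,30,58),(77.5,30,51),(100,160,14),(100,-160,14),(-140,170,0)]: print(p,(px("top",p)-[190,120])*4,(px("side",p)-[180,175])*4)
d=F@[0,0,-1]
for n,p,y in [("knob",(-50,30,46),(0,1,0)),("hA",(50,30,39),(0,1,0)),("hB",(-50,-30,39),(0,1,0)),("bk",(-60,38,-12),(0,1,0)),("knob180",(-50,30,46),(0,-1,0))]:
    print(n,np.round(W(p),3),bot.ik(W(p),rot((0,0,-1),y)))
E
```

```text
[[638.   99.6 198.1]
 [610.3  37.6 173.5]
 [551.1  38.7 147.8]
 [553.  229.2 103.1]
 [554.6 -91.6 107.2]
 [524.5 117.   87.7]
 [517.7  82.2 103.6]]
[0.64868816 0.06904369 0.14081563 0.0015946 ]
[[ -4.6   0.5   1.8]
 [  6.5  -1.4  -0.2]
 [ -5.1  -0.2   1.5]
 [ -1.9   0.3   0.2]
 [ -0.8  -0.5   4.3]
 [  9.2   2.1 -20. ]
 [  2.3  -0.7  -4.1]]
(-50, 30, 58) [293.37861393 421.2690686 ] [405.06814021 272.84395677]
(77.5, 30, 51) [285.61178389 198.86260371] [249.47156691 162.98132775]
(100, 160, 14) [ 57.65576853 147.30212454] [100.4673459  288.11960867]
(100, -160, 14) [628.61190127 137.37794601] [322.14568775  39.25320895]
(-140, 170, 0) [ 76.89343907 525.94444812] [387.82073792 540.47969574]
knob [0.582 0.099 0.156] [ 0.3228135   0.21329977 -0.68215024  2.02361577  0.60862623  0.51960137
  0.79014447]
hA [0.672 0.099 0.2  ] [ 0.4264582   0.39086689 -0.84933789  1.74694945  0.70271485  0.72059797
  0.81891144]
hB [0.586 0.039 0.15 ] [ 0.45391701  0.20536141 -0.66168331  2.04689396  0.48684253  0.45374956
  1.01964267]
bk [0.603 0.107 0.1  ] [ 0.3733142   0.39029615 -0.80044273  2.03010457  1.0031151   0.51837617
  0.43666773]
knob180 [0.582 0.099 0.156] [ 0.32918223  0.21456489 -0.68964494  2.02343204  0.61246161  0.52077012
 -2.35459424]
```

```bash
python3 - <<'E'
import json;f=json.load(open("f.json"));f["o"][2]=.1436;json.dump(f,open("f.json","w"))
E
cat >> h.py <<'E'
def arc(s,th,k,x,g=19,hc=(130,49)): # s=+1 door A, -1 door B; TCP front pos and rotvec; tool turns k*th
    c,n=np.cos(th),np.sin(th);y=160-hc[0]*c+hc[1]*n;z=hc[0]*n+hc[1]*c
    a=k*th;t=np.array([0,-np.sin(a),-np.cos(a)]);p=np.array([x,y,z])+g*t
    t[1]*=s;p[1]*=s
    return W(p),rot(t,(0,np.cos(a),-s*np.sin(a)))
E
python3 - <<'E'
from h import *
for s,x in((1,45),(-1,-50)):
  for k in(0,.2,.35,.5,.7):
    print(s,k,[(lambda q:None if q is None else np.round(q,2).tolist())(bot.ik(*arc(s,th,k,x))) for th in(0,.8,1.65)])
q=rot((0,0,-1),(0,1,0))
bot.move_to([.40,-.2,.33],[3.14159,0,0]);st()
bot.move_to(W((-60,30,140)),q);st("hover")
c=imaging.camera("wrist");im=c["color"].copy();cv2.imwrite("pics/w1.png",im)
p=P(c)
for f in[(-50,30,58),(22.5,30,54),(77.5,30,54),(-22.5,-30,54),(-77.5,-30,54),(-100,0,14),(-132,14,38)]:
    u=p@np.r_[W(f),1];print(f,np.round(u[:2]/u[2],1),round(u[2],3))
E
```

```text
1 0 [[0.43, 0.4, -0.86, 1.76, 0.73, 0.71, 0.8], [-0.38, 0.19, -0.03, 1.72, 0.3, 0.77, 1.0], [0.17, 0.52, -1.12, 1.56, 0.96, 1.11, 0.41]]
1 0.2 [[0.43, 0.4, -0.86, 1.76, 0.73, 0.71, 0.8], [-0.24, 0.26, -0.32, 1.66, 0.6, 0.94, 0.71], [-0.33, 0.53, -0.63, 1.38, 0.94, 1.38, 0.37]]
1 0.35 [[0.43, 0.4, -0.86, 1.76, 0.73, 0.71, 0.8], [-0.12, 0.35, -0.58, 1.6, 0.82, 1.13, 0.53], [-0.38, 0.74, -0.8, 1.2, 1.19, 1.76, 0.29]]
1 0.5 [[0.43, 0.4, -0.86, 1.76, 0.73, 0.71, 0.8], [-0.09, 0.45, -0.74, 1.54, 0.98, 1.33, 0.41], [-0.52, 0.89, -0.72, 1.01, 1.3, 1.99, 0.32]]
1 0.7 [[0.43, 0.4, -0.86, 1.76, 0.73, 0.71, 0.8], [-0.02, 0.68, -1.08, 1.46, 1.27, 1.71, 0.27], [-0.92, 1.06, 0.2, 0.74, 0.88, 2.0, 0.58]]
-1 0 [[0.45, 0.22, -0.66, 2.04, 0.52, 0.45, 0.99], [0.36, 0.01, -0.31, 2.04, -0.04, 0.56, 1.65], [0.46, 0.07, -0.12, 1.99, -0.28, 0.61, 2.11]]
-1 0.2 [[0.45, 0.22, -0.66, 2.04, 0.52, 0.45, 0.99], [0.3, 0.03, -0.1, 2.03, -0.43, 0.64, 2.1], [0.66, 0.21, -0.11, 1.87, -0.69, 0.92, 2.61]]
-1 0.35 [[0.45, 0.22, -0.66, 2.04, 0.52, 0.45, 0.99], [0.3, 0.07, -0.01, 2.01, -0.64, 0.74, 2.35], [0.81, 0.36, -0.17, 1.75, -0.78, 1.16, 2.75]]
-1 0.5 [[0.45, 0.22, -0.66, 2.04, 0.52, 0.45, 0.99], [0.35, 0.13, 0.03, 1.98, -0.78, 0.86, 2.54], [0.89, 0.54, -0.22, 1.62, -0.81, 1.38, 2.81]]
-1 0.7 [[0.45, 0.22, -0.66, 2.04, 0.52, 0.45, 0.99], [0.46, 0.22, 0.01, 1.93, -0.89, 1.03, 2.69], [1.33, 1.05, -1.08, 1.41, -0.3, 1.41, 2.42]]
 t2.3 tcp [-123.2 -270.   286. ] F [ 0.7 -0.1 -0.6] gap 0.0848
hover t4.2 tcp [-59.5  29.2 140.1] F [-0.5  0.6  1.1] gap 0.0851
(-50, 30, 58) [286.7 223.6] 0.243
(22.5, 30, 54) [286.7 296.5] 0.271
(77.5, 30, 54) [286.7 345.1] 0.288
(-22.5, -30, 54) [216.1 251.7] 0.256
(-77.5, -30, 54) [210.8 189.5] 0.238
(-100, 0, 14) [253.  152.8] 0.269
(-132, 14, 38) [266.2 116.8] 0.236
```

View pics/w1.png

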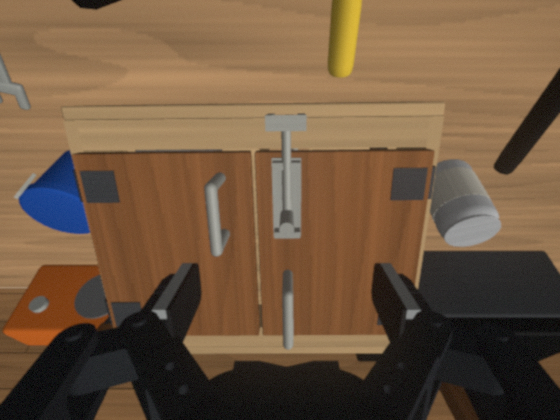

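The wrist view agrees with the estimated frame to about 3 mm. B's bar ends are at (213,187)/(217,252) against a predicted (211,189)/(216,252), and the knob tip is at (287,229). Next I'll draw bolt A.

```bash
cat > s1.py <<'E'
from h import *
q=rot((0,0,-1),(0,1,0))
hand.gripper_to(.045,40)
bot.move_linear(W((-49,30,70)),q,v=.12)
bot.move_linear(W((-49,30,34)),q,v=.08);st("at knob")
hand.gripper_to(.0,40);st("gripped")
bot.move_linear(W((-18,30,34)),q,v=.06);st("pulled")
for i in range(10):
    bot.move_linear(W((-16+2*i,30,34)),q,v=.03)
    f=F.T@readout.read_wrist_force()
    if f[0]<-14: break
st("end")
E
python3 s1.py
```

```text
at knob t6.0 tcp [-48.5  30.   34.5] F [ 0.6  0.3 -0.4] gap 0.0451
gripped t6.5 tcp [-48.6  29.4  34.4] F [-1.3 -2.5  6.7] gap 0.0110
pulled t7.1 tcp [-17.4  29.7  34.3] F [-1.3 -1.7  7.3] gap 0.0109
end t8.4 tcp [-17.   29.5  33.6] F [-14.2  -3.1  26.1] gap 0.0104
```

```bash
python3 - <<'E'
from h import *
bot.hold(.2);st()
s=imaging.camera("side")["color"][190:290,230:330];w=imaging.camera("wrist")["color"][80:380,130:430]
cv2.imwrite("pics/m2.png",np.hstack([cv2.resize(s,(400,400),interpolation=2),cv2.resize(w,(400,400))]))
print((px("side",(-14,30,58))-[230,190])*4,(px("side",(-50,30,58))-[230,190])*4)
E
```

```text
t8.6 tcp [-17.   29.5  33.6] F [-13.7  -3.1  24.7] gap 0.0107
[162.32707053 176.92586763] [205.08438087 209.6587441 ]
```

View pics/m2.png

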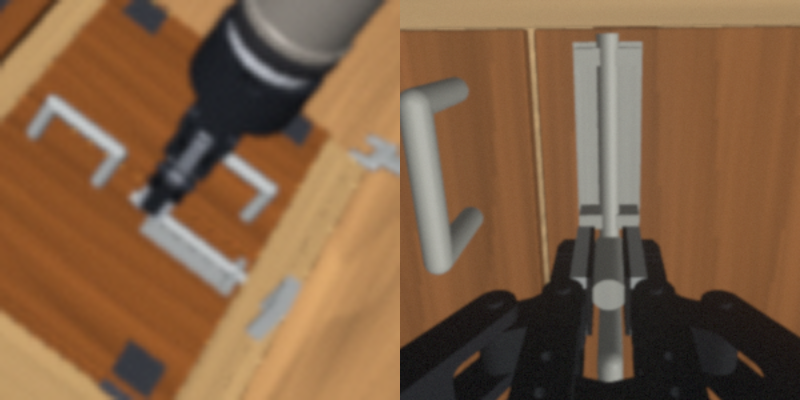

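The rod tip is out of the keeper and level with the door's lower edge. The z force suggests a fingertip is resting on a strap, so I'll regrip higher and finish the draw.

```bash
python3 - <<'E'
from h import *
q=rot((0,0,-1),(0,1,0))
p=fr(readout.read_tcp_pos())
hand.gripper_to(.03,40)
bot.move_linear(W((-15,30,42)),q,v=.08);st("free")
hand.gripper_to(0,60);st("grip")
for i in range(8):
    bot.move_linear(W((-13+2*i,30,42)),q,v=.04)
    f=F.T@readout.read_wrist_force();st(i)
    if f[0]<-18: break
E
```

```text
free t9.4 tcp [-14.8  30.3  42.1] F [ 0.1 -0.7  0.3] gap 0.0304
grip t9.7 tcp [-14.6  29.7  42. ] F [-0.8 -0.6  3.5] gap 0.0096
0 t9.9 tcp [-14.5  29.7  41.9] F [-3.1  0.2  7. ] gap 0.0096
1 t10.2 tcp [-14.5  29.6  41.7] F [-5.  -0.9 10.8] gap 0.0093
2 t10.4 tcp [-14.4  29.6  41.5] F [-8.4 -0.6 14.2] gap 0.0097
3 t10.7 tcp [-14.3  29.5  41.4] F [-11.4  -1.9  17.9] gap 0.0097
4 t10.9 tcp [-14.2  29.4  41.2] F [-12.5  -1.7  22.5] gap 0.0092
5 t11.2 tcp [-14.2  29.4  41.1] F [-16.7  -2.   25.4] gap 0.0092
6 t11.4 tcp [-14.1  29.3  40.9] F [-18.   -2.9  29.5] gap 0.0098
7 t11.7 tcp [-14.   29.3  40.8] F [-21.4  -1.6  33.1] gap 0.0098
```

The force rises from the very first millimetre with no travel, so bolt A is at its dead stop, fully drawn. Now door A.

```bash
cat > door.py <<'E'
from h import *
def door(s,x,k,end):
    q=rot((0,0,-1),(0,1,0))
    bot.move_linear(W((x,s*30,75)),q,v=.15)
    p,r=arc(s,0,k,x);bot.move_linear(p,r,v=.12);st("at handle")
    hand.gripper_to(0,40);st("grip")
    for th in np.linspace(0,end,10)[1:]:
        p,r=arc(s,th,k,x);bot.move_linear(p,r,v=.12)
        st("%.2f err %s"%(th,np.round(fr(readout.read_tcp_pos())-fr(p),1)))
        if np.linalg.norm(readout.read_wrist_force())>35: print("HIGH");break
E
python3 - <<'E'
from door import *
q=rot((0,0,-1),(0,1,0))
bot.move_linear(W((-16,30,42)),q,v=.05)
hand.gripper_to(.045)
bot.move_linear(W((-16,30,78)),q,v=.15)
door(1,45,.3,1.68)
E
```

```text
at handle t14.1 tcp [44.3 29.9 30. ] F [ 0.3 -0.2  0.3] gap 0.0450
grip t14.5 tcp [45.7 30.3 30.8] F [-0.4 -0.6  6.8] gap 0.0090
0.19 err [ 0.5 -0.7  0.2] t14.9 tcp [45.5 39.6 53.5] F [ 1.3 -2.1  0.4] gap 0.0084
0.37 err [ 0.4 -1.9  0.2] t15.2 tcp [45.4 52.8 74.3] F [ 0.6 -4.1  2.3] gap 0.0086
0.56 err [ 0.2 -3.2  0.4] t15.6 tcp [45.2 69.5 92.2] F [-0.5 -5.2  6.2] gap 0.0081
0.75 err [ 0.  -4.9  0.9] t15.9 tcp [ 45.   88.8 106.7] F [-2.2 -5.6 12.3] gap 0.0086
0.93 err [-0.2 -6.2  2. ] t16.3 tcp [ 44.8 110.5 117.3] F [-3.4 -7.8 20.5] gap 0.0084
1.12 err [-0.3 -3.9  3.2] t16.7 tcp [ 44.7 137.3 123.6] F [-7.3 -3.3 31. ] gap 0.0086
1.31 err [-0.5  2.8  2.4] t17.0 tcp [ 44.5 168.9 123.1] F [-6.5  3.2 25.9] gap 0.0090
1.49 err [-0.8  6.   0. ] t17.4 tcp [ 44.2 196.6 116.3] F [-2.9  4.1 11. ] gap 0.0088
1.68 err [-1.1  5.3 -1.1] t17.7 tcp [ 43.9 219.  106.1] F [-1.5  5.1  6. ] gap 0.0084
```

```bash
python3 - <<'E'
from h import *
hand.gripper_to(.026);st("rel")
d=np.array([0,np.sin(.504),np.cos(.504)])
p=fr(readout.read_tcp_pos())
bot.move_linear(W(p+95*d),None,v=.2);st("away")
q=rot((0,0,-1),(0,1,0))
bot.move_to(W((-60,80,215)),q);st()
hand.gripper_to(0)
bot.move_linear(W((-110,38,110)),q,v=.25);st("hover")
t=imaging.camera("top")["color"][110:270,150:390];w=imaging.camera("wrist");c=w["color"]
cv2.imwrite("pics/m3.png",np.hstack([cv2.resize(t,(420,280),interpolation=2),cv2.resize(c,(373,280))]))
cv2.imwrite("pics/w3.png",c)
for f in[(0,38,-4),(-45,38,-4),(-27,38,-4),(-100,38,-21)]:
    u=P(w)@np.r_[W(f),1];print(f,np.round(u[:2]/u[2],1),np.round(u[:2]/u[2]*2/3+[420,0],1))
E
```

```text
rel t18.0 tcp [ 44.6 212.4 106.8] F [ 0.  -0.2 -0.1] gap 0.0258
away t18.7 tcp [ 44.2 257.3 189.4] F [-0.1 -1.  -0. ] gap 0.0260
 t19.6 tcp [-59.9  79.6 214.3] F [-0.2 -0.1 -0.2] gap 0.0261
hover t20.6 tcp [-108.7   38.8  110.4] F [ 1.  -0.7  1. ] gap 0.0000
(0, 38, -4) [283.9 299.8] [609.3 199.9]
(-45, 38, -4) [283.9 260.8] [609.2 173.9]
(-27, 38, -4) [283.9 276.9] [609.3 184.6]
(-100, 38, -21) [283.9 201.4] [609.3 134.3]
```

View pics/m3.png

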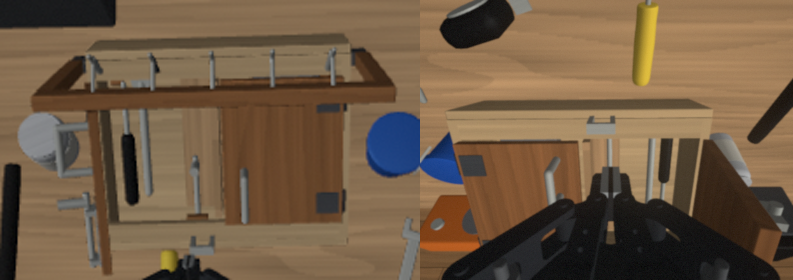

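Door A stands open on the left. The opened bay shows B's bolt knob at about (196,160) in the left half, with its rod running down to the keeper. I'll feel for it from below with closed fingers.

```bash
python3 - <<'E'
from h import *
q=rot((0,0,-1),(0,1,0))
bot.move_linear(W((-78,38,40)),q,v=.2)
bot.move_linear(W((-78,38,-22)),q,v=.1);st("down")
stuck=0
for x in np.arange(-72,12,4.):
    bot.move_linear(W((x,38,-22)),q,v=.08)
    f=F.T@readout.read_wrist_force();st("%d"%x)
    if f[0]<-14 or np.linalg.norm(f)>45: break
E
```

```text
down t22.0 tcp [-77.6  38.2 -21.5] F [ 0.8 -0.7  0.5] gap -0.0001
-72 t22.3 tcp [-70.4  38.3 -21.4] F [ 0.  -0.5 -0.2] gap -0.0001
-68 t22.5 tcp [-67.4  38.1 -21.9] F [-0.1 -0.6  0.1] gap -0.0001
-64 t22.8 tcp [-63.5  38.  -22. ] F [-0.5 -0.3  0.5] gap -0.0002
-60 t23.0 tcp [-59.4  38.  -22. ] F [ 0.2 -0.9 -0.7] gap -0.0003
-56 t23.3 tcp [-55.4  38.  -21.9] F [0.1 0.5 0.2] gap -0.0003
-52 t23.5 tcp [-51.4  38.  -21.9] F [-0.3  0.8 -0.1] gap -0.0003
-48 t23.8 tcp [-47.4  38.  -21.9] F [0.2 0.4 0.5] gap -0.0000
-44 t24.0 tcp [-44.6  37.9 -22.2] F [-0.1 -0.4 -0.4] gap 0.0000
-40 t24.3 tcp [-40.5  38.  -22.2] F [-2.4  0.1 -0.9] gap -0.0003
-36 t24.5 tcp [-35.8  37.9 -22.1] F [-2.2  0.3 -1.7] gap -0.0004
-32 t24.8 tcp [-31.3  38.  -22. ] F [-1.9 -0.8 -0.8] gap -0.0000
-28 t25.0 tcp [-27.1  38.  -21.9] F [-2.3  0.5 -1.2] gap -0.0002
-24 t25.3 tcp [-23.2  38.1 -21.9] F [-2.2  0.5 -0.5] gap 0.0000
-20 t25.5 tcp [-19.2  38.1 -21.9] F [-1.6  0.9 -1.1] gap -0.0000
-16 t25.8 tcp [-17.4  38.  -22.1] F [-3.9  0.1  2.4] gap -0.0001
-12 t26.0 tcp [-17.2  38.1 -22.5] F [-9.1  0.5  6.8] gap 0.0002
-8 t26.3 tcp [-17.1  38.1 -23. ] F [-12.3   1.1  10.2] gap -0.0001
-4 t26.5 tcp [-16.9  38.  -23.5] F [-17.8   0.6  12.6] gap 0.0001
```

The knob was met at a TCP x of about −42. It stopped dead at TCP x −17, the predicted position for a knob at x 0, so B is drawn. Now door B.

```bash
python3 - <<'E'
from door import *
q=rot((0,0,-1),(0,1,0))
bot.move_linear(W((-26,38,-22)),q,v=.1)
bot.move_linear(W((-30,38,78)),q,v=.2)
hand.gripper_to(.045)
door(-1,-50,.3,1.68)
E
```

```text
at handle t29.2 tcp [-49.9 -29.3  29.9] F [ 0.3 -0.5 -0.5] gap 0.0450
grip t29.6 tcp [-49.2 -30.6  30.7] F [-0.5 -2.   6.2] gap 0.0090
0.19 err [0.9 0.1 0.1] t30.0 tcp [-49.1 -40.2  53.4] F [ 2.1 -0.3 -3.3] gap 0.0085
0.37 err [ 1.   1.  -0.2] t30.3 tcp [-49.  -53.7  74. ] F [ 2.8  2.3 -1.4] gap 0.0087
0.56 err [1.1 1.9 0.1] t30.7 tcp [-48.9 -70.8  91.9] F [3.3 3.8 2.4] gap 0.0084
0.75 err [1.3 2.7 0.7] t31.1 tcp [-48.7 -90.9 106.4] F [3.9 5.5 5.7] gap 0.0085
0.93 err [1.5 3.6 1.5] t31.4 tcp [ -48.5 -113.2  116.9] F [ 2.7  6.1 13.1] gap 0.0084
1.12 err [1.8 1.7 2.3] t31.8 tcp [ -48.2 -139.5  122.8] F [ 0.6  2.5 19.7] gap 0.0085
1.31 err [ 2.1 -1.8  1.5] t32.1 tcp [ -47.9 -167.9  122.3] F [ 2.9 -0.8 14.4] gap 0.0086
1.49 err [ 2.3 -2.8  0.5] t32.5 tcp [ -47.7 -193.4  116.8] F [ 5.4 -3.1  8.2] gap 0.0086
1.68 err [ 2.4 -3.  -0.4] t32.9 tcp [ -47.6 -216.7  106.9] F [ 6.4 -2.8  3.8] gap 0.0089
```

```bash
python3 - <<'E'
from h import *
hand.gripper_to(.026);st("rel")
p=fr(readout.read_tcp_pos())
bot.move_linear(W(p+95*np.array([0,-np.sin(.504),np.cos(.504)])),None,v=.2)
p=readout.read_tcp_pos();bot.move_linear([.36,p[1]-.05,p[2]+.04],None,v=.25);bot.hold(.3);st("away")
t=imaging.camera("top")["color"][90:310,110:430];s=imaging.camera("side")["color"][140:380,160:400]
cv2.imwrite("pics/m4.png",np.hstack([cv2.resize(t,(436,300),interpolation=2),cv2.resize(s,(300,300),interpolation=2)]))
def edge(sg,th,x): return (x,sg*(160-158*np.cos(th)+14*np.sin(th)),158*np.sin(th)+14*np.cos(th))
for sg in(1,-1):
  for th in(1.4,1.57,1.68): e=edge(sg,th,-100);print(sg,th,np.round((px("top",e)-[110,90])*1.3636),np.round((px("side",e)-[160,140])*1.25))
E
```

```text
rel t33.2 tcp [ -51.7 -212.9  106.3] F [ 0.6 -0.5 -0.5] gap 0.0259
away t34.9 tcp [-161.3 -306.8  297.6] F [0.1 0.2 0.3] gap 0.0258
1 1.4 [130. 240.] [173. 153.]
1 1.57 [112. 240.] [168. 163.]
1 1.68 [102. 239.] [163. 170.]
-1 1.4 [323. 238.] [220.  72.]
-1 1.57 [340. 237.] [224.  66.]
-1 1.68 [352. 237.] [225.  63.]
```

View pics/m4.png

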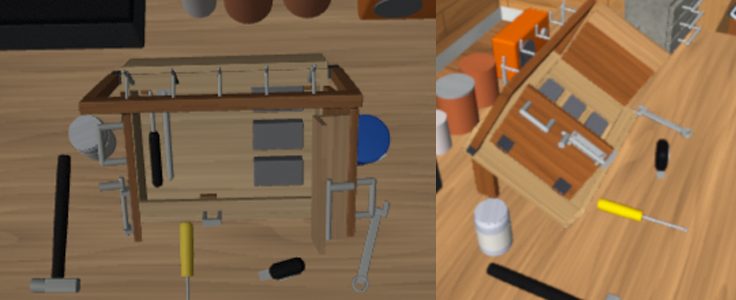

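The top view puts A's outer corner at about (133,240), which means about 1.37 rad, so the bar slipped in the grip and A falls short of square. B's corner is at about (356,237), roughly 1.68 rad. I'll push A wider from inside with closed fingers.

```bash
python3 - <<'E'
from h import *
hand.gripper_to(0)
a=.4;t=(0,np.sin(a),-np.cos(a));q=rot(t,(0,np.cos(a),np.sin(a)))
print(bot.ik(W((-40,158,100)),q))
bot.move_linear(W((-80,-60,285)),None,v=.3)
bot.move_to(W((-40,60,230)),q);st()
bot.move_linear(W((-40,85,105)),q,v=.2);st("in")
for y in(115,125,135,145,152,158):
    bot.move_linear(W((-40,y,105)),q,v=.08);st(y)
    if np.linalg.norm(readout.read_wrist_force())>25: break
t=imaging.camera("top")["color"][90:310,110:430]
cv2.imwrite("pics/m5.png",cv2.resize(t,(800,550),interpolation=2))
def edge(sg,th,x,n=14): return (x,sg*(160-158*np.cos(th)+n*np.sin(th)),158*np.sin(th)+n*np.cos(th))
for sg in(1,-1):
  for th in(1.4,1.57,1.68): print(sg,th,*[np.round((px("top",edge(sg,th,-100,n))-[110,90])*2.5) for n in(2,14)])
E
```

```text
[-0.41614572  0.09974594  0.1761272   2.02475896 -0.62548364  0.50458654
  1.90960566]
 t37.6 tcp [-39.9  58.6 229.3] F [ 0.1 -1.3  0.4] gap 0.0001
in t38.4 tcp [-38.9  83.7 105.5] F [0.4 0.2 0.2] gap -0.0002
115 t38.9 tcp [-39.3 114.7 105.7] F [-0.1 -0.4 -0.1] gap -0.0001
125 t39.2 tcp [-39.8 124.6 105.1] F [0.1 0.  0.7] gap 0.0001
135 t39.4 tcp [-40.2 135.2 105. ] F [ 0.1 -0.4  0.6] gap 0.0002
145 t39.7 tcp [-40.4 145.4 105.1] F [-0.2 -0.1  0.7] gap 0.0000
152 t40.0 tcp [-40.2 152.2 105. ] F [-0.1 -0.5  0.5] gap -0.0001
158 t40.2 tcp [-40.1 158.3 105.1] F [-0.1  0.3  1. ] gap -0.0001
1 1.4 [253. 438.] [238. 440.]
1 1.57 [220. 440.] [206. 440.]
1 1.68 [200. 439.] [186. 439.]
-1 1.4 [577. 435.] [591. 436.]
-1 1.57 [609. 435.] [624. 435.]
-1 1.68 [630. 435.] [645. 434.]
```

View pics/m5.png

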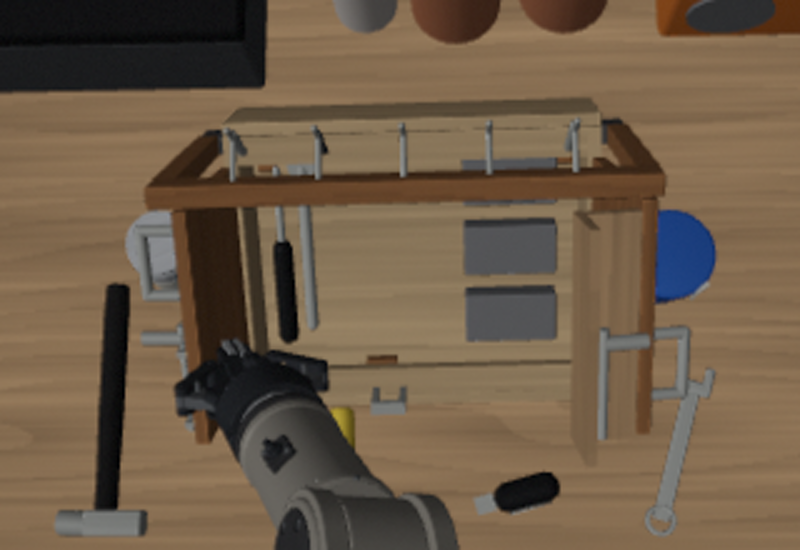

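A's corner is now at (196,440), about 1.62 rad, and B's at (650,433), about 1.7 rad. I'll nudge A slightly further for margin, back off the way I came and check.

```bash
python3 - <<'E'
from h import *
for y in(162,166): bot.move_linear(W((-40,y,105)),None,v=.06);st(y)
bot.move_linear(W((-40,85,105)),None,v=.15)
bot.move_linear(W((-60,60,230)),None,v=.2)
bot.move_linear([.36,.05,.38],None,v=.25);bot.hold(.3);st("away")
t=imaging.camera("top")["color"][90:310,110:430];s=imaging.camera("side")["color"][140:380,160:400]
cv2.imwrite("pics/m6.png",np.hstack([cv2.resize(t,(436,300),interpolation=2),cv2.resize(s,(300,300),interpolation=2)]))
E
```

```text
162 t41.1 tcp [-39.9 162.  104.9] F [ 1.3 -0.4 -0.9] gap -0.0001
166 t41.4 tcp [-40.  166.2 105. ] F [-0.6 -1.2  0.1] gap -0.0001Traceback (most recent call last):
  File "<stdin>", line 5, in <module>
station.IKError: the arm cannot follow that straight line within its joint ranges
```

```bash
python3 - <<'E'
from h import *
st()
bot.move_to([.42,.05,.36],[3.14159,0,0]);bot.hold(.3);st("away")
t=imaging.camera("top")["color"][90:310,110:430];s=imaging.camera("side")["color"][140:380,160:400]
cv2.imwrite("pics/m6.png",np.hstack([cv2.resize(t,(436,300),interpolation=2),cv2.resize(s,(300,300),interpolation=2)]))
E
```

```text
t42.9 tcp [-60.8  60.7 229.4] F [-0.1  0.  -0.8] gap 0.0002
away t46.2 tcp [-89.9 -18.7 301.8] F [0.3 0.2 0.6] gap 0.0004
```

View pics/m6.png

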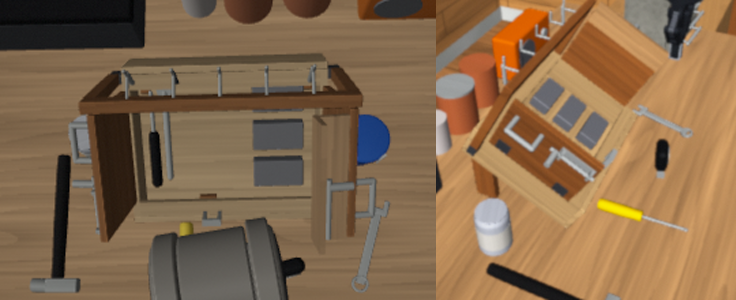

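A's corner is at (102,239), about 1.68 rad, and B's is at (355,237), about 1.7 rad. The bystander tools and pots look unmoved and the gripper is clear, so I'm handing in.

```bash
python3 -c "
from h import *
st();print(bot.finish_job())"
```

```text
t46.3 tcp [-89.9 -18.7 301.8] F [ 0.4 -0.1 -0.1] gap 0.0001
the job is handed in; nothing more can be done
None
```

Both bolts are fully drawn and both doors stand open past square (about 1.68 rad for A and 1.7 rad for B, read from the top camera); the loose tools and pots look undisturbed, and I handed the job in at 46.3 s with the arm clear.

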